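# Close and tuck the dust flap over the valve cage

## Robot

A 6-joint arm with a two-finger parallel gripper is mounted at the origin on the work surface. World frame = base frame: x ahead of the robot, y to its left, z up, the work surface at z = 0. Lengths are in m, angles in rad, forces in N, time in s.
With the tool pointing down it reaches from about 0.3 to 0.875 m from the base axis. Payload 6.4 kg.
Tool frame: the origin (TCP) lies at the very end of the fingers, on their centre line; the grasp point (between the pads) lies 19 mm behind it; z points along the fingers, y is the direction in which the jaws open and shut (so a half turn about z gives the same grasp; the last joint's range is limited). The gripper opens to 85 mm and grips with 20 to 120 N. Pads are 22 mm wide; open, the fingers measure 114 mm over their backs; the gripper's body (76 mm by 85 mm) begins 54 mm behind the grasp point. The pads swing forward as they close: fully open they stand 13 mm farther back than shut.
Start: joints at [1.047, 0.181, 1.607, -0, 1.354, -0.206], TCP at [0.18, 0.546, 0.231] pointing down, gripper open.
Joint ranges: [-2.99, 2.99], [-0.89, 2.07], [0.3, 2.58], [-1.14, 4.28], [0, 2.63], [-3.12, 3.12]. Speed limits (rad/s): [2.57, 2.57, 3.01, 3.14, 3.14, 3.14].

## Interface

Orientations are given as a unit quaternion [x, y, z, w].
In Python, from workcell import env gives the robot as it stands.
- The arm moves only by the tool send_rows, never from a script. Its argument "targets" is one flat list of numbers, 5 for each row, row after row: the shift along the tool's x, y, z normalised to -1 to 1, where 1 is 0.1 m, then the turn about the tool's z normalised to -1 to 1, where 1 is 0.08 rad, then the opening, from -1 (shut) to 1 (fully open). In form: [dx, dy, dz, spin, hand, dx, dy, dz, spin, hand, ...]. A call has 1 to 10 rows; each row shifts and turns the pose as measured when the row begins, along the tool's axes as they then stand; what a row does not reach is not made up. A row lasts 1/12 s, in which the tool goes at most 41.7 mm and 7.16 degrees, less where a joint would pass 70% of its speed; a pose out of reach is approached as far as the arm can. A call with a number of a shift or a turn outside -1 to 1 is refused whole. A call with a gripper value outside its range is refused whole. The fingers move at their own pace and stop on an object; "force" is the grip in N (left out, the last holds). Time passes only in rows, so rows that do not move let the fingers close. It gives the time, the measured TCP pose, the force and the opening at its end, in the units of the state.
- env.sense(): the state, without advancing time (a new reading comes with each control period).
- env.camera(name): name is "scene" or "top" or "wrist"; returns (picture, depth): 480x640x3 uint8, red, green, blue; 480x640 float32, m along the optical axis (not along the pixel's ray), 0 where there is no reading.
- env.get_calibration(name): a dict with "fovy" (degrees; the focal length in pixels is half the picture's height over the tangent of half this angle, whatever the lens; pixels are square), "cx", "cy" (the principal point, pixels), "rvec" (rotation vector, rad) and "tvec" (3), from world to camera coordinates, as OpenCV has them; the wrist camera has in their place "tool_from_camera" (4x4, takes a point from camera to tool coordinates, whose origin is the TCP and whose axes are the flange's). Camera axes: x right, y down, z forward; pixel columns grow to the right and rows downward; lengths in m; the calibration is good to about 2 mm. A picture is of the moment at which its call begins: read the wrist's pose just before it. get_calibration takes no time and is no camera call.
- env.finish_job(): hands the job in, once; it reports no verdict.
The state is a dict: "t": time; "joints": joint angles; "dq": joint speeds; "tau": joint torques, N m; "eef_pos": TCP position; "tool_rot": TCP orientation; "force": force on the tool from outside, world axes, zero at the start; "wrist_torque": the same for the moment, N m; "opening": finger opening in m.
Only numpy, scipy, OpenCV 4.12 (cv2) and the standard library are available. Lean on these libraries where they do the work, as an engineer would, in place of code of your own. Each camera call takes 0.05 s, during which the arm holds its last target.

## Task

Close the dust flap of the tray that holds the wire cage: push the standing blue flap over with the fingertips until it lies flat, then, keeping it pressed down, push its white rib towards the brass lip until the flap's edge is fully home beneath the lip and the flap stays down by itself when you let go. Only push: do not pinch the flap or touch its inner face, do not touch the cage, leave the empty tray's flap standing open, and do not disturb the other things on the bench.

Things in the scene. Friction and masses are not known exactly. Their poses are not given: they have to be found in the camera images.
- tray_a: the tray with the wire cage, fixed: grey open metal tray on a dark base plate 150 (x) x 120 (y) x 10 mm, walls to 48 mm, blue flap hinged at its -x side, brass lip at its +x side. Origin: centre of that plate's underside, 0 to 30 mm above the bench on a wooden plinth; z up, +x from hinge to lip, y along the hinge. Place, yaw, height vary; it may be the left or right one of two alike trays
- hinge_a (a point): middle of the hinge axis of tray_a's flap, 54 mm above tray_a's origin, 55 mm to -x of the tray's origin; the axis runs along the tray's y. Its axes are those of the tray
- fold_a (a joint): angle of tray_a's flap in rad: 0 = flat over the tray (hard stop), 1.57 = upright, most 1.85; starts standing at about 1.35 to 1.75. A spring opens it (some 0.15 N m when flat, 0.05 N m near upright, hinge friction 0.05 N m), so an untucked flap springs up when let go; folding it flat takes 3 to 5 N at 50 mm from the hinge
- tuck_a (a joint): how far tray_a's flap is slid in its own plane away from the hinge, to the lip, in m: 0 = not slid (start), 0.014 = fully home (hard stop). Friction 0.8 N. Folded at 0, the free edge is 3 mm short of the lip; at 0.014 it is 11 mm beneath it. If slid out before it is flat, the edge lands on top of the lip
- rib_a (a point): on tray_a's flap: mid foot of the white rib's upright face, on the outer (top) face of the plate, 65 mm from the hinge axis when not slid; 55.5 mm above tray_a's origin when flat. The rib is 10 mm high, 50 mm long across the flap; its upright face looks to the hinge (push it towards the lip), its far side slopes off over 16 mm. From hinge to rib the outer face is plain, 84 mm wide
- edge_a (a point): on tray_a's flap: middle of its free edge, mid-thickness, 100 mm from the hinge axis when not slid; the blue plate is 3 mm thick and 84 mm wide, its mid-plane passes through the hinge axis. At fold 1.57 it is 154 mm above tray_a's origin. When the flap stands upright its outer face (with the rib) looks to the tray's -x
- lip_a (a point): middle of the underside of tray_a's brass lip at the side that looks to the hinge, 58.5 mm above tray_a's origin, 103 mm from the hinge axis; the lip is 64 mm wide along y, 4 mm thick, reaches on to +x; 3 mm clearance above the folded flap
- liner_a: white inner face of tray_a's flap (72 x 78 mm, 2 mm thick, on the side that looks down at the cage when folded); fingers must not touch it: touching it means that the flap is pinched or hooked from inside. Origin on the hinge axis
- cage: loose wire cage of a radio valve lying in tray_a along the tray's y: amber discs 28 mm across on steel rods, 74 mm long, 40 g. Origin: its middle, 24 mm above tray_a's origin. Do not touch
- tray_b: the second, identical tray, empty: leave it open. Origin and axes as tray_a
- fold_b (a joint): angle of the empty tray's flap in rad, as fold_a; starts standing at about 1.35 to 1.75 and must stay standing
- valve: loose finished radio valve, amber glass, standing upright, 31 mm across, 75 mm tall; leave alone
- spool: loose copper wire spool standing on its flange, 44 mm across, 32 mm tall; leave alone
- jar: loose lidded glass jar, 52 mm across, 65 mm tall; leave alone
- dish: loose white ceramic bowl, 90 mm across, 22 mm tall; leave alone
- screwdriver: loose screwdriver lying on the bench, 170 mm long; leave alone
- wrench: loose wrench lying on the bench, 160 mm long; leave alone
- block: loose brass block 50 x 35 x 30 mm; leave alone

How it is judged:
By the outcome, as a careful person would: the job done as asked, in the order asked, and still so for the second after the job is handed in, with the robot touching nothing.
It also fails if it takes over 38 s, if anything falls off the work surface, if the arm or the gripper's body presses on something with over 40 N, if the wrist force passes 120 N, or if a joint passes its speed limit or range.

## Working session

There is one attempt and no reset: what is moved stays moved. The work goes in short steps, Python scripts to look and compute and a tool call to move; the robot and the scene stay as the last step left them, time stands still between calls to the robot, and variables do not carry over. Pictures are saved under pics/ and viewed, and the job is handed in when it is done.

Besides the shell and the picture viewer there is one more tool, called after "Call:" by a JSON object that holds its "op" and its "data". send_rows: Moves the arm, as the interface text tells. Scaled input: -1 to 1 covers 0.1 m each way for a shift and 0.08 rad each way for a turn. Its arguments: {"type":"object","properties":{"targets":{"type":"array"},"force":{"type":"number"}},"required":["targets"]}

```bash
mkdir -p pics; ls
cat > h.py <<'E'
import numpy as np, cv2
from workcell import env
from scipy.spatial.transform import Rotation as R
def calib(n):
    c=env.get_calibration(n); f=240/np.tan(np.radians(c['fovy'])/2)
    K=np.array([[f,0,c['cx']],[0,f,c['cy']],[0,0,1]]); return c,K
def pts(n,depth):
    c,K=calib(n); v,u=np.mgrid[:480,:640]
    P=np.stack([(u-K[0,2])/K[0,0]*depth,(v-K[1,2])/K[1,1]*depth,depth],-1)
    Rm=cv2.Rodrigues(np.array(c['rvec'],float))[0]; t=np.array(c['tvec'],float).ravel()
    return (P-t)@Rm
E
python3 - <<'E'
from h import *
s=env.sense(); print({k:np.round(v,4) for k,v in s.items()})
for n in ['scene','top','wrist']:
    im,d=env.camera(n); cv2.imwrite(f'pics/{n}0.png',im[:,:,::-1]); np.savez(f'{n}0.npz',im=im,d=d); print(n,env.get_calibration(n),(d==0).mean())
E
```

```text
pics
{'t': np.float64(0.0), 'joints': array([ 1.0467,  0.1815,  1.608 ,  0.    ,  1.3538, -0.2063]), 'dq': array([ 0.0002,  0.0014,  0.    , -0.0002, -0.0015, -0.0008]), 'tau': array([-1.60000e-03, -4.44874e+01, -3.51331e+01, -4.00000e-04,
        9.10000e-03, -0.00000e+00]), 'eef_pos': array([0.1794, 0.5457, 0.2304]), 'tool_rot': array([ 1.582e-01,  9.874e-01, -8.000e-04, -3.000e-04]), 'force': array([-0.159 , -0.3243, -0.407 ]), 'wrist_torque': array([ 0.0063,  0.0009, -0.0344]), 'opening': np.float64(0.0857)}
scene {'fovy': 53.294052211960405, 'cx': 325.3696828922484, 'cy': 239.11585375902354, 'rvec': array([ 2.01469489,  1.01681351, -0.52150072]), 'tvec': array([-0.30255834, -0.188369  ,  1.47864715])} 0.003935546875
top {'fovy': 45.12493227226274, 'cx': 326.0530175620551, 'cy': 230.3164792166168, 'rvec': array([ 2.14201369, -2.13852987,  0.19631809]), 'tvec': array([-0.0400588 ,  0.55041933,  1.39739369])} 0.004104817708333333
wrist {'fovy': 62.718606201092406, 'cx': 318.31935269744747, 'cy': 241.22044543472805, 'tool_from_camera': array([[ 5.54432763e-04, -9.62713968e-01, -2.70520808e-01,
         6.81695668e-02],
       [ 9.99999836e-01,  4.95129222e-04,  2.87463484e-04,
        -8.90325049e-04],
       [-1.42802354e-04, -2.70520923e-01,  9.62714085e-01,
        -1.41712758e-01],
       [ 0.00000000e+00,  0.00000000e+00,  0.00000000e+00,
         1.00000000e+00]])} 0.003938802083333333
```

View pics/scene0.png

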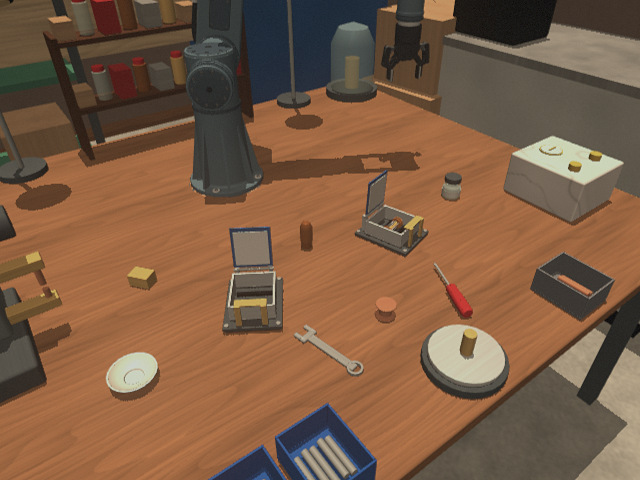

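View pics/top0.png

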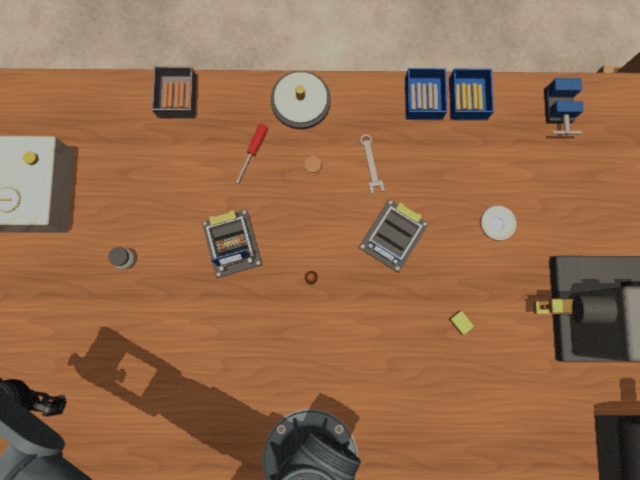

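The scene view shows the cage in the tray at (393,228), with the empty one at (253,300). In the top view the caged tray is at (231,243). Next I'll measure it.

Run:
```python
from h import *
z=np.load('top0.npz'); im,d=z['im'],z['d']; P=pts('top',d)
for uv in [(231,243),(222,217),(150,330),(311,277),(122,258),(120,290),(300,200)]: print(uv,P[uv[1],uv[0]].round(4))
c=im[195:285,190:275]; c=cv2.resize(c,None,fx=7,fy=6.6,interpolation=cv2.INTER_CUBIC); cv2.imwrite('pics/topc.png',c[:,:,::-1])
Z=P[195:285,190:275,2]
np.set_printoptions(linewidth=250)
print((Z[::3,::3]*1000).round(0).astype(int))
z=np.load('scene0.npz'); c=z['im'][160:260,340:440]; c=cv2.resize(c,None,fx=6,fy=6,interpolation=cv2.INTER_CUBIC); cv2.imwrite('pics/scenec.png',c[:,:,::-1])
```

```text
(231, 243) [0.5198 0.199  0.0336]
(222, 217) [0.5806 0.2188 0.062 ]
(150, 330) [ 0.3046  0.4011 -0.0045]
(311, 277) [ 0.4311 -0.0024  0.0756]
(122, 258) [0.4776 0.4581 0.0649]
(120, 290) [0.404  0.4799 0.001 ]
(300, 200) [ 0.6389  0.0281 -0.003 ]
[[  -8    7   -3    4    0    4    0   -7   -5   -5    1   -5   -2    5    0   -2    1    5    1   -2    0   -3    3    1    3    0    2    0    0]
 [  -4    0    2    2    4    4    0   -5    5    9    3   -1    1    0   -4   -5   -6    4    7    4    2   -4    3    1    2    8   -4    1   -1]
 [  -7   -3   -3   -3   -3    4   -4   -7    6    0    6    1    1   -5    1    2   -3    2   -1    1    8   -2   -2    1   -2    2    1    0    4]
 [  -2   -2    7   -2   -3    5   -1   -4    2   -1   -4    5   -1    3    0    1    1   -2   -4    0    2    2    0   -2   -1   -1    2   -2   -4]
 [   2   -3    2   -7    5    3   -1    1   -4    1   -2    2    0   -3    7   -3   -2   -5    3   -3    2 1470   -2   -2   -7    0    7   -2   -1]
 [  -3    0   -3    1    3    1   -1   -6    1   -5    5   -3   -1   -3    0    3   -4   -1    7    6    6   -2  
[... 2887 characters left out ...]
1   -2    6    8   45   11    9    3   14    7   17    8    2   -5   -1   -3    0   -2    2    1   -3    0]
 [  -3   -1    5   -1    0   -5    0    1    1    9   13   12   10   12   12    5    1    8    0   -6    0   -3    0    1    2    5   -2    3   -2]
 [   3   -3    1    0    1   -1   -5    4   -2    6    9    4    2   -4    6   -1    3   -1   -2   -3    3   -2    5   -1    1    1   -1    0    3]
 [  -1   -5   -2   -3    1    5   -3    0    1    2   -4   -1    2    2    0    0    2   -1   -2   -1    2   -1    1   -3    2    4    0    4    1]
 [  -1    1    0   -2    2    0    4    2   -3    2    2    4    1    3    2   -2   -3   -1    5    0    1   -8    0   -3   -1    0   -5    1    0]]
```

View pics/topc.png

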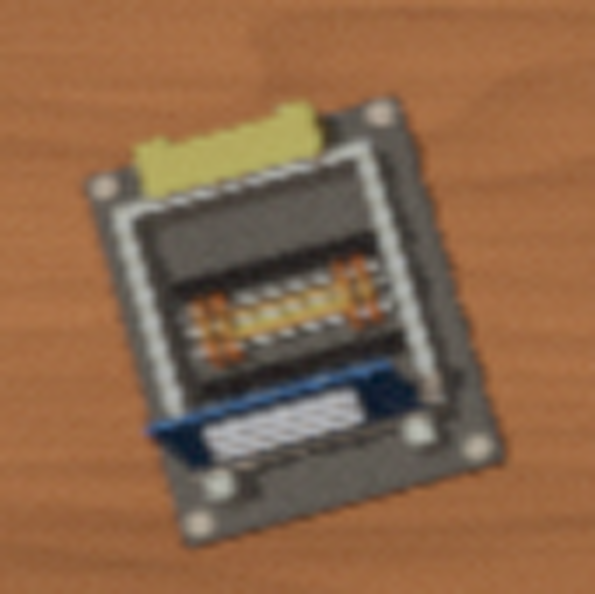

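View pics/scenec.png

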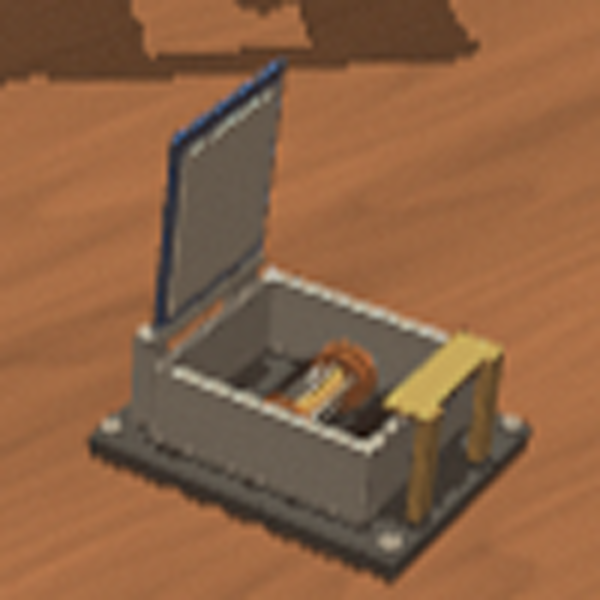

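The crops show the four plate screws, crop pixels (105,187), (381,112), (200,523), (478,446). The brass lip is at the top, the flap stands at the bottom, and its white rib faces the robot.

```bash
cat >> h.py <<'E'
def ray(n,uv,z):
    c,K=calib(n); Rm=cv2.Rodrigues(np.array(c['rvec'],float))[0]; t=np.array(c['tvec'],float).ravel()
    o=-Rm.T@t; d=Rm.T@np.linalg.inv(K)@np.array([uv[0],uv[1],1.]); return o+d*(z-o[2])/d[2]
E
python3 - <<'E'
from h import *
z=np.load('top0.npz'); im,d=z['im'],z['d']; P=pts('top',d)
up=lambda x,y:((x+.5)/7+190-.5,(y+.5)/6.6+195-.5)
for zz in (0.011,0.02):
    S=np.array([ray('top',up(*q),zz) for q in [(105,187),(381,112),(200,523),(478,446)]])
    print(S.round(4),S.mean(0).round(4)); 
    dx=(S[0]-S[2]+S[1]-S[3])/2; dy=(S[0]-S[1]+S[2]-S[3])/2
    print('len',np.linalg.norm(dx),np.linalg.norm(dy),'yaw',np.arctan2(dx[1],dx[0]),np.arctan2(-dy[0],dy[1]))
# plane plate height
pl=P[195:285,190:275].reshape(-1,3); 
C=S.mean(0);yaw=np.arctan2(dx[1],dx[0]);
q=pl-C; lx=q[:,0]*np.cos(yaw)+q[:,1]*np.sin(yaw); ly=-q[:,0]*np.sin(yaw)+q[:,1]*np.cos(yaw)
m=(abs(lx)<.07)&(abs(ly)>.049)&(abs(ly)<.057); print('plate z',np.median(pl[m,2]),m.sum())
m=(lx>.047)&(lx<.065)&(abs(ly)<.03)&(pl[:,2]>.05); print('lip z',np.median(pl[m,2]),m.sum(),lx[m].min(),lx[m].max())
m=(pl[:,2]>.07)&(pl[:,2]<.2); 
for l in (.06,.08,.1,.12,.14): 
  k=m&(abs(pl[:,2]-l-.01)<.01); print(l,k.sum(),np.median(lx[k]),np.median(pl[k,2]))
# lip contour
hsv=cv2.cvtColor(im,cv2.COLOR_RGB2HSV); mk=cv2.inRange(hsv,(20,80,80),(35,255,255)); mk[:205]=0;mk[240:]=0;mk[:,:200]=0;mk[:,260:]=0
v,u=np.nonzero(mk); print('lipmask',len(u),ray('top',(u.mean(),v.mean()),.0625))
E
```

```text
[[0.5749 0.2714 0.011 ]
 [0.6049 0.1713 0.011 ]
 [0.4444 0.2326 0.011 ]
 [0.4742 0.1331 0.011 ]] [0.5246 0.2021 0.011 ]
len 0.1361335509936224 0.10412490731295064 yaw 0.28664184158421935 0.29126988962190775
[[0.5732 0.2696 0.02  ]
 [0.6031 0.1702 0.02  ]
 [0.4436 0.231  0.02  ]
 [0.4732 0.1322 0.02  ]] [0.5233 0.2008 0.02  ]
len 0.13529394655544977 0.1034827163639438 yaw 0.28664184158421935 0.29126988962190814
plate z 0.010987995095165574 285
lip z 0.06389308970398123 169 0.04710884257470139 0.06496046637991698
0.06 17 -0.05509127862245454 0.07312991020120681
0.08 19 -0.054748756080024066 0.08883066481054971
0.1 28 -0.053800645077167614 0.11235855737918235
0.12 148 -0.05676048878342502 0.1308131012322603
0.14 99 -0.05165714255912085 0.15152314203516937
lipmask 212 [0.57870966 0.21741863 0.0625    ]
```

Call:
{"op": "send_rows", "data": {"targets": [0,0,0,-0.95,-1,0,0,0,-0.95,-1,0,0,0,-0.95,-1,0,0,0,-0.95,-1,0,0,0,-0.95,-1,0,0,0,-0.95,-1,0,0,0,-0.95,-1,0,0,0,-0.95,-1], "force": 40}}

```text
t: 0.82
eef_pos: [0.1784, 0.544, 0.2272]
tool_rot: [-0.158, 0.987, -0.003, -0.002]
force: [0.2, 0.3, 0.2]
opening: 0.0003
```

```bash
cat >> h.py <<'E'
C=np.array([.5246,.2021]); YAW=.289; BZ=.001
def tl(p):  # world -> relative hinge, tray axes
    q=np.array(p)[:2]-C; c,s=np.cos(YAW),np.sin(YAW); return np.array([q[0]*c+q[1]*s+.055,-q[0]*s+q[1]*c,p[2]-BZ-.054])
def tw(l):
    c,s=np.cos(YAW),np.sin(YAW); x=l[0]-.055; return np.array([C[0]+x*c-l[1]*s,C[1]+x*s+l[1]*c,l[2]+BZ+.054])
def st():
    s=env.sense(); Rm=R.from_quat(s['tool_rot']).as_matrix(); p=np.array(s['eef_pos'])
    print('t',round(float(s['t']),2),'p',p.round(4),'tray',tl(p).round(4),'F',np.round(s['force'],2),'op',round(float(s['opening']),4),'xang-err',round(float(np.arctan2(Rm[1,0],Rm[0,0])-YAW)%(2*np.pi)-np.pi,4),'tilt',Rm[:2,2].round(4),'q',np.round(s['joints'],2))
    return p,Rm
def go(l):
    p,Rm=st(); d=Rm.T@(tw(l)-p); print('shift mm',(d*1000).round(1))
E
python3 -c "
from h import *
go([-.06,0,.06])"
```

```text
t 0.82 p [0.1784 0.544  0.2272] tray [-0.1794  0.4264  0.1722] F [0.23 0.28 0.16] op 0.0003 xang-err 0.0277 tilt [-0.0039 -0.0067] q [ 1.05  0.18  1.61 -0.    1.35 -0.84]
shift mm [-108.2 -429.   113.8]
```

Call:
{"op": "send_rows", "data": {"targets": [-0.09,-0.39,0,0.1,-1,-0.09,-0.39,0,0.1,-1,-0.09,-0.39,0,0.1,-1,-0.09,-0.39,0,0,-1,-0.09,-0.39,0,0,-1,-0.09,-0.39,0,0,-1,-0.09,-0.39,0,0,-1,-0.09,-0.39,0,0,-1,-0.09,-0.39,0,0,-1,-0.09,-0.39,0,0,-1]}}

```text
t: 1.65
eef_pos: [0.3822, 0.1901, 0.2252]
tool_rot: [-0.155, 0.988, -0.003, -0.004]
force: [0.9, -0.2, -1.3]
opening: -0.0
```

```bash
python3 -c "
from h import *
go([-.07,0,.16])
im,d=env.camera('wrist'); cv2.imwrite('pics/w1.png',im[:,:,::-1]); np.savez('w1.npz',im=im,d=d)
"
```

```text
t 1.65 p [0.3822 0.1901 0.2252] tray [-0.0849  0.029   0.1702] F [ 0.85 -0.18 -1.27] op -0.0 xang-err 0.0232 tilt [-0.0062 -0.0068] q [ 0.19 -0.15  1.96 -0.01  1.34 -1.7 ]
shift mm [-14.3 -29.3  10.2]
```

View pics/w1.png

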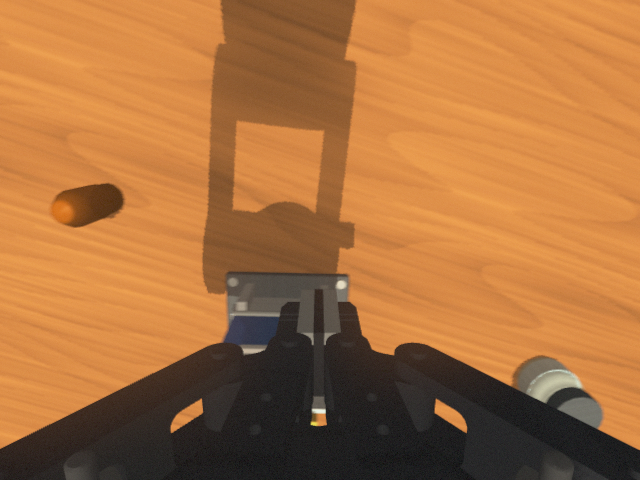

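Call:
{"op": "send_rows", "data": {"targets": [0,-0.15,0.1,0.1,-1,0,-0.14,0.3,0.1,-1,0,0,0.3,0.08,-1,-0.2,0,0.3,0,-1,-0.15,0,0.15,0,-1,0,0,0,0,-1]}}

```text
t: 2.2
eef_pos: [0.4344, 0.1575, 0.1091]
tool_rot: [-0.133, 0.991, -0.006, 0.002]
force: [-1.0, 0.0, -0.1]
opening: 0.0002
```

```bash
python3 -c "
from h import *
go([-.03,0,.05])
im,d=env.camera('scene'); c=cv2.resize(im[130:270,320:480],None,fx=5,fy=4.2857*1.0,interpolation=cv2.INTER_CUBIC);cv2.imwrite('pics/s2.png',c[:,:,::-1])
im,d=env.camera('top'); c=cv2.resize(im[185:285,180:290],None,fx=6,fy=6,interpolation=cv2.INTER_CUBIC);cv2.imwrite('pics/t2.png',c[:,:,::-1])
"
```

```text
t 2.2 p [0.4344 0.1575 0.1091] tray [-0.0442 -0.017   0.0541] F [-0.99  0.01 -0.14] op 0.0002 xang-err -0.0216 tilt [ 0.0045 -0.0107] q [ 0.1   0.08  1.99 -0.01  1.07 -1.73]
shift mm [-13.8  17.3   3.9]
```

View pics/s2.png

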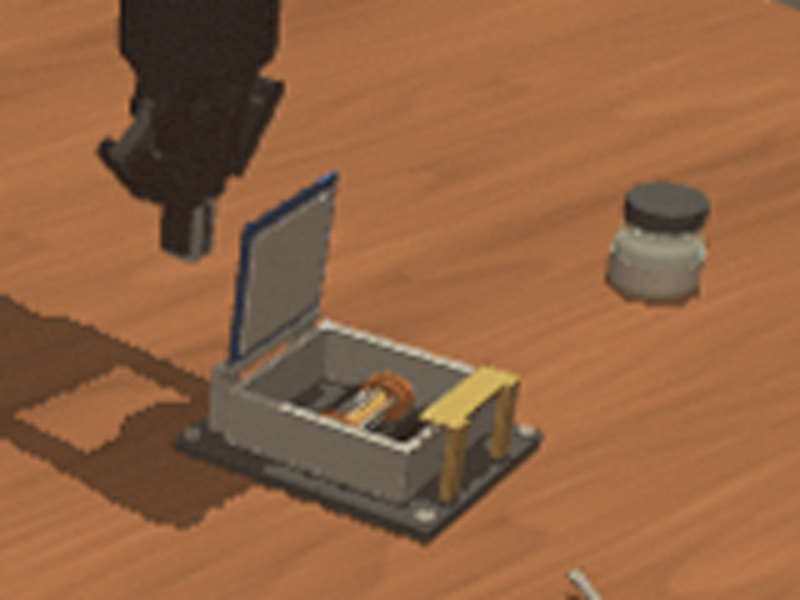

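View pics/t2.png

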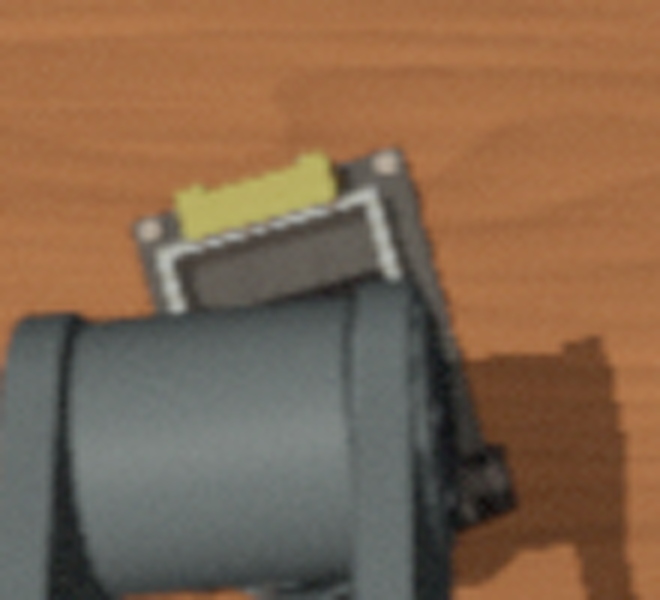

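The scene view shows the shut fingertips behind the standing flap, with the flap edge at (290,205) and the tips at (190,250). I'll centre in y, then approach in small steps while watching the force.

Call:
{"op": "send_rows", "data": {"targets": [0,0.1,0,-0.15,-1,-0.05,0.07,0,0,-1,-0.05,0,0,0,-1,-0.05,0,0,0,-1,0,0,0,0,-1]}}

```text
t: 2.72
eef_pos: [0.4447, 0.1822, 0.1164]
tool_rot: [-0.142, 0.99, -0.006, 0.006]
force: [0.7, 0.0, -0.4]
opening: -0.0002
```

```bash
python3 -c "
from h import *
go([-.02,0,.05])"
```

```text
t 2.72 p [0.4447 0.1822 0.1164] tray [-0.0272  0.0037  0.0614] F [ 0.66  0.04 -0.39] op -0.0002 xang-err -0.0043 tilt [ 0.0129 -0.0093] q [ 0.15  0.11  1.95 -0.01  1.08 -1.7 ]
shift mm [-7.1 -3.5 11.5]
```

Call:
{"op": "send_rows", "data": {"targets": [0,-0.03,0.1,0,-1,-0.05,0,0.06,0,-1,-0.06,0,0.02,0,-1,-0.07,0,0.02,0,-1,-0.04,0,0.02,0,-1]}}

```text
t: 3.13
eef_pos: [0.4684, 0.1854, 0.0935]
tool_rot: [-0.142, 0.99, -0.006, 0.006]
force: [-1.5, -1.0, 1.7]
opening: -0.0001
```

```bash
python3 -c "
from h import *
go([.0025,0,.0377])
im,d=env.camera('scene'); c=cv2.resize(im[130:270,320:480],None,fx=5,fy=4.2857*1.0,interpolation=cv2.INTER_CUBIC);cv2.imwrite('pics/s3.png',c[:,:,::-1])"
```

```text
t 3.13 p [0.4684 0.1854 0.0935] tray [-0.0036 -0.      0.0385] F [-1.45 -0.99  1.75] op -0.0001 xang-err -0.0038 tilt [ 0.0133 -0.0097] q [ 0.15  0.19  1.9  -0.01  1.04 -1.7 ]
shift mm [-6.1  0.1  0.9]
```

View pics/s3.png

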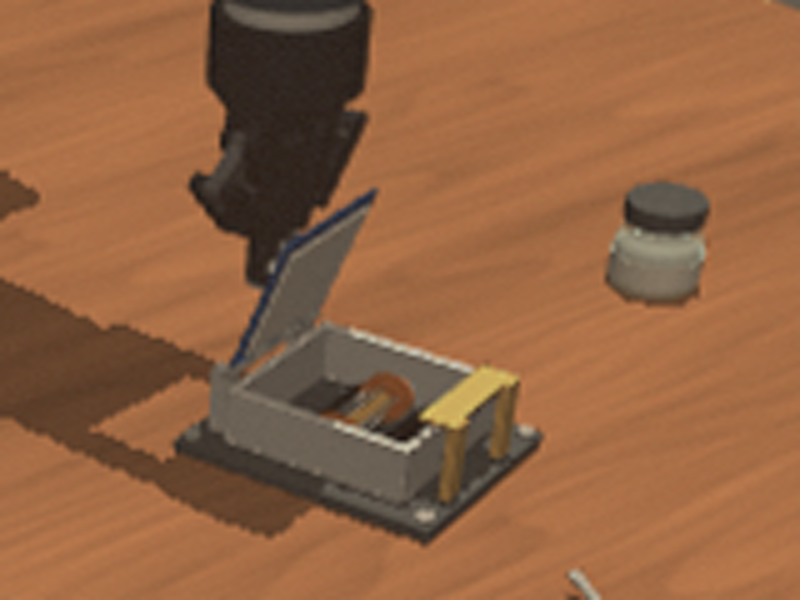

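The flap is leaning forward with the tips on its outer face, at (262,275) in the crop. I'll carry on along the arc at constant radius.

Call:
{"op": "send_rows", "data": {"targets": [-0.07,0,0.03,0,-1,-0.07,0,0.04,0,-1,-0.06,0,0.05,0,-1,-0.04,0,0.06,0,-1]}}

```text
t: 3.52
eef_pos: [0.4938, 0.1928, 0.0745]
tool_rot: [-0.142, 0.99, -0.005, 0.005]
force: [-2.7, -0.4, 4.1]
opening: 0.0001
```

```bash
python3 -c "
from h import *
go([.025,0,.017])
im,d=env.camera('scene'); c=cv2.resize(im[130:270,320:480],None,fx=5,fy=4.2857*1.0,interpolation=cv2.INTER_CUBIC);cv2.imwrite('pics/s4.png',c[:,:,::-1])"
```

```text
t 3.52 p [0.4938 0.1928 0.0745] tray [ 0.0228 -0.0001  0.0195] F [-2.72 -0.35  4.1 ] op 0.0001 xang-err -0.0042 tilt [ 0.0117 -0.0093] q [ 0.15  0.28  1.84 -0.01  1.01 -1.69]
shift mm [-2.2  0.2  2.5]
```

View pics/s4.png

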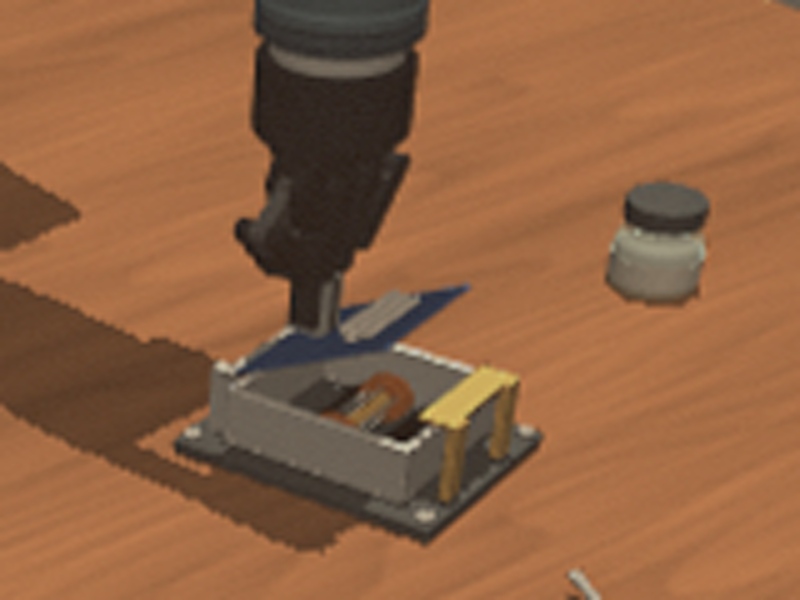

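The flap is about 30° open, with the tips on the plain face on the hinge side of the rib (325,335). Now I'll press straight down to flat.

Call:
{"op": "send_rows", "data": {"targets": [-0.02,0,0.06,0,-1,-0.01,0,0.06,0,-1,0,0,0.06,0,-1,0,0,0.05,0,-1,0,0,0.04,0,-1]}}

```text
t: 3.98
eef_pos: [0.5112, 0.1975, 0.0559]
tool_rot: [-0.142, 0.99, -0.004, 0.019]
force: [-2.0, 4.5, 22.4]
opening: 0.0002
```

```bash
python3 -c "
from h import *
go([.025,0,.0015])
im,d=env.camera('scene'); c=cv2.resize(im[130:270,320:480],None,fx=5,fy=4.2857*1.0,interpolation=cv2.INTER_CUBIC);cv2.imwrite('pics/s5.png',c[:,:,::-1])"
```

```text
t 3.98 p [0.5112 0.1975 0.0559] tray [ 0.0408 -0.0006  0.0009] F [-2.03  4.5  22.41] op 0.0002 xang-err -0.0047 tilt [ 0.0384 -0.0019] q [ 0.16  0.33  1.83 -0.01  0.95 -1.69]
shift mm [15.8  0.5 -1.2]
```

View pics/s5.png

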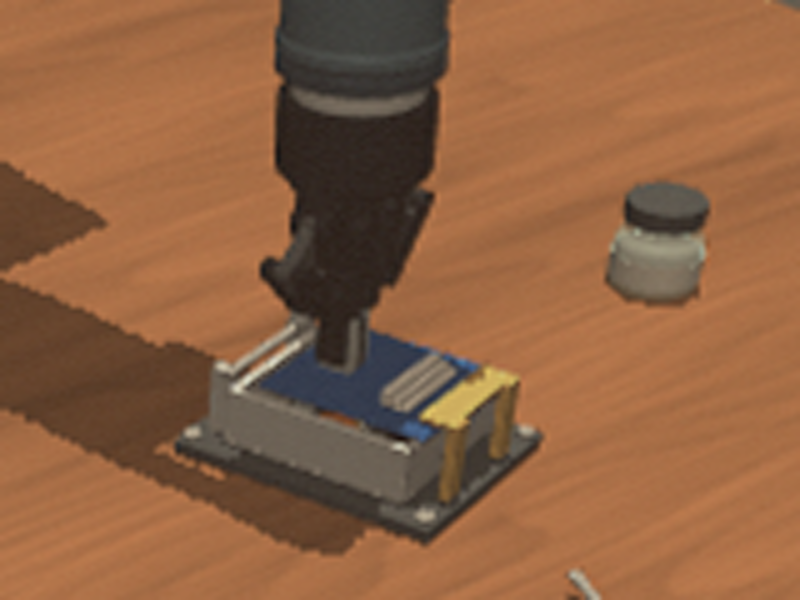

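The flap is flat, with the tips at (342,360) and the rib at (418,385). Its corners show at either side of the lip, and the brass covers the blue, so the edge is at or under the lip. The pressing force is 22 N. Next I'll push the rib towards the lip while keeping a light press.

Call:
{"op": "send_rows", "data": {"targets": [-0.05,0,0.015,0,-1,-0.06,0,0.02,0,-1,-0.06,0,0.02,0,-1,-0.06,0,0.02,0,-1]}}

```text
t: 4.37
eef_pos: [0.5348, 0.2045, 0.0547]
tool_rot: [-0.142, 0.99, -0.004, 0.019]
force: [-19.2, -5.0, 29.4]
opening: -0.0001
```

```bash
python3 -c "
from h import *
go([.068,0,.0015])
im,d=env.camera('scene'); c=cv2.resize(im[170:250,360:460],None,fx=8,fy=7.5,interpolation=cv2.INTER_CUBIC);cv2.imwrite('pics/s6.png',c[:,:,::-1])"
```

```text
t 4.37 p [0.5348 0.2045 0.0547] tray [ 0.0655 -0.0006 -0.0003] F [-19.2   -5.05  29.43] op -0.0001 xang-err -0.0028 tilt [ 0.0398 -0.0031] q [ 0.16  0.37  1.76 -0.01  0.97 -1.69]
shift mm [-2.6  0.6 -1.8]
```

View pics/s6.png

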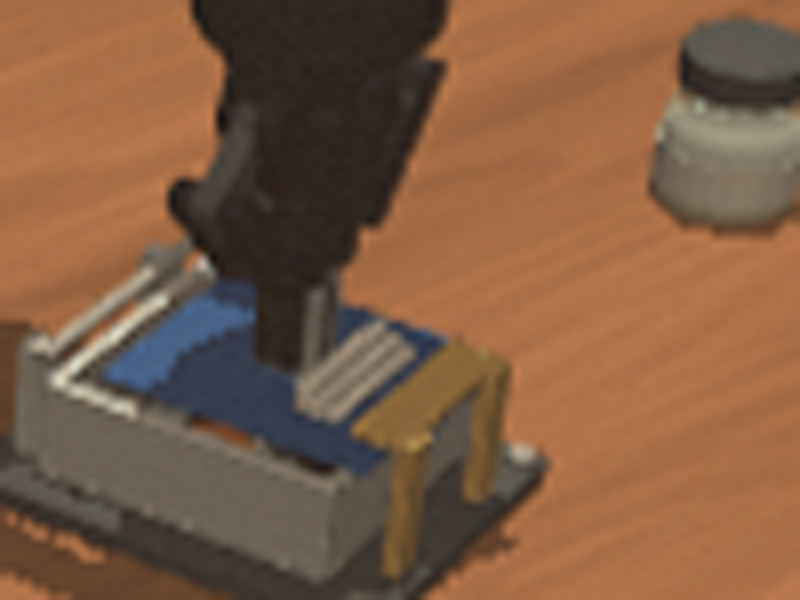

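The force along x has reached about 20 N, with the rib against the tips at (300,370). I'll push once more, with less downward press, to see whether it's at the stop.

Call:
{"op": "send_rows", "data": {"targets": [-0.05,0,0.0,0,-1,-0.05,0,0.01,0,-1,-0.06,0,0.01,0,-1]}}

```text
t: 4.67
eef_pos: [0.5375, 0.2056, 0.0534]
tool_rot: [-0.144, 0.99, -0.007, 0.003]
force: [-31.2, -11.2, 38.8]
opening: 0.0001
```

```bash
python3 -c "
from h import *
go([.068,0,.0015])
im,d=env.camera('scene'); c=cv2.resize(im[170:250,360:460],None,fx=8,fy=7.5,interpolation=cv2.INTER_CUBIC);cv2.imwrite('pics/s7.png',c[:,:,::-1])"
```

```text
t 4.67 p [0.5375 0.2056 0.0534] tray [ 0.0683 -0.0004 -0.0016] F [-31.19 -11.21  38.75] op 0.0001 xang-err 0.0002 tilt [ 0.0074 -0.0136] q [ 0.17  0.4   1.73 -0.02  1.01 -1.68]
shift mm [ 0.3  0.3 -3.1]
```

View pics/s7.png

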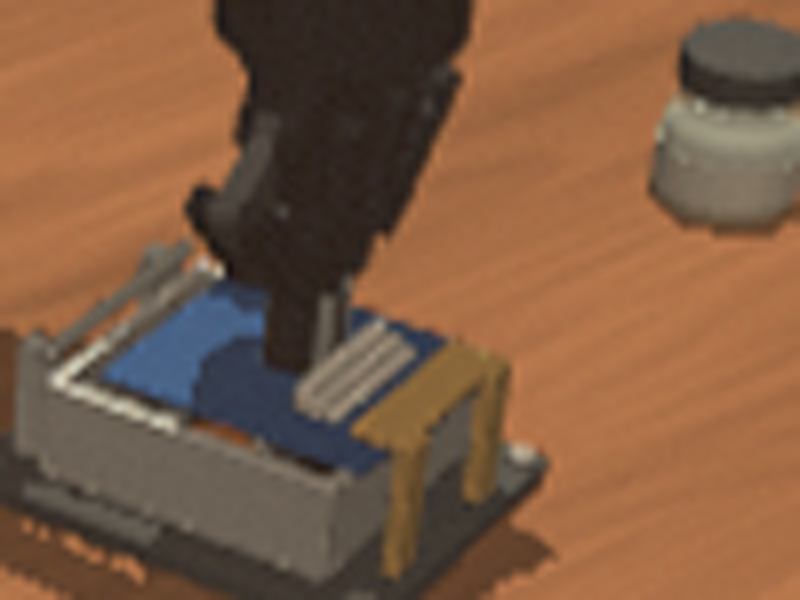

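The rib is at the same pixels while the force rose to 31 N, and the finger front sits at 79 mm from the hinge, which is the fully-home position (65+14). I'll release by lifting straight up first, so nothing drags back.

Call:
{"op": "send_rows", "data": {"targets": [0,0,-0.05,0,-1,0,0,-0.1,0,-1,0,0,-0.2,0,-1,0,0,-0.3,0,-1,0.1,0,-0.3,0,-1,0.3,0,-0.3,0,-1,0.3,0,0,0,-1,0.3,0,0,0,-1,0.2,0,0,0,-1,0,0,0,0,-1]}}

```text
t: 5.55
eef_pos: [0.4219, 0.1713, 0.1843]
tool_rot: [-0.144, 0.99, -0.009, 0.006]
force: [0.1, 0.3, -0.7]
opening: -0.0004
```

```bash
python3 -c "
from h import *
st()
im,d=env.camera('scene'); cv2.imwrite('pics/s8f.png',im[:,:,::-1]);c=cv2.resize(im[170:250,360:460],None,fx=8,fy=7.5,interpolation=cv2.INTER_CUBIC);cv2.imwrite('pics/s8.png',c[:,:,::-1])
im,d=env.camera('top'); c=cv2.resize(im[185:285,180:290],None,fx=6,fy=6,interpolation=cv2.INTER_CUBIC);cv2.imwrite('pics/t8.png',c[:,:,::-1])
np.savez('top8.npz',im=im,d=d)
"
```

```text
t 5.55 p [0.4219 0.1713 0.1843] tray [-0.0522 -0.0002  0.1293] F [ 0.05  0.29 -0.66] op -0.0004 xang-err 0.0001 tilt [ 0.0146 -0.0151] q [ 0.14 -0.05  1.95 -0.02  1.23 -1.72]
```

View pics/s8.png

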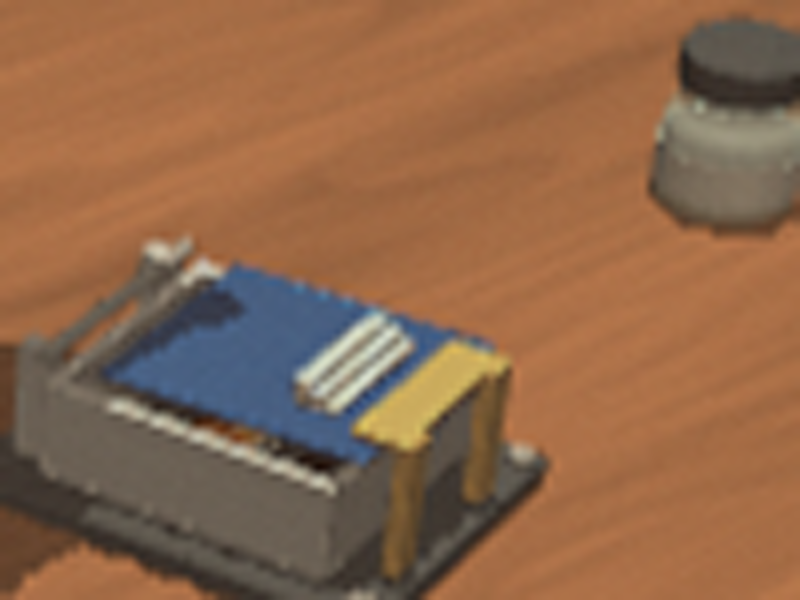

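View pics/t8.png

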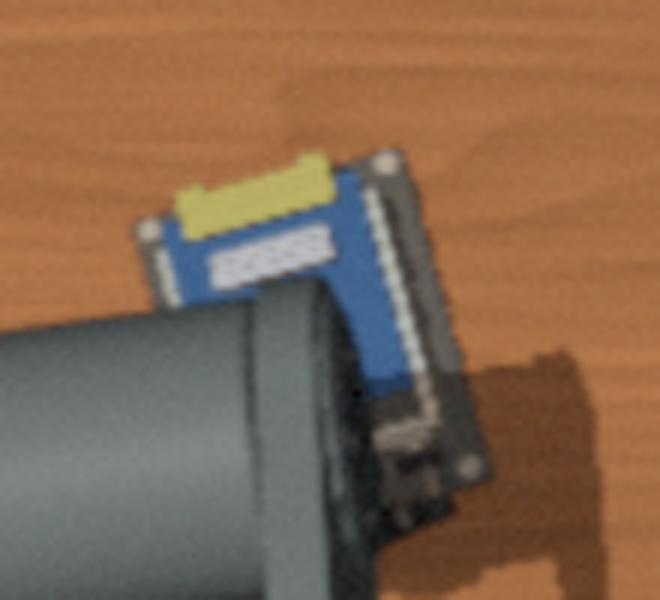

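View pics/s8f.png

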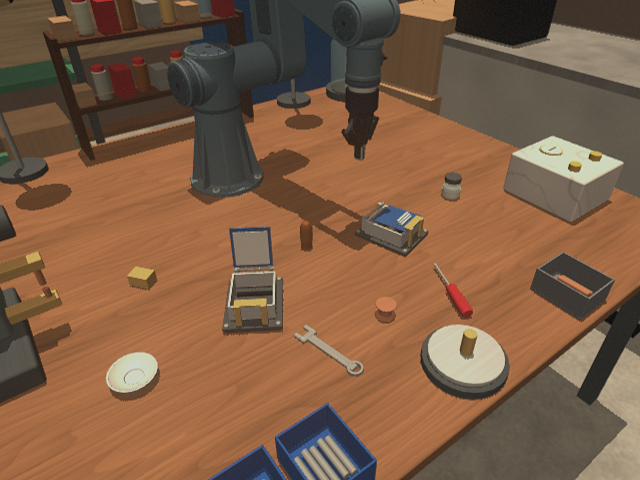

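The flap stays down and the lip covers its edge. In the top crop the rib's hinge-side edge runs from (212,290) to (335,258), and the flap corner is at (360,170). I'll check the slide numerically.

Run:
```python
from h import *
z=np.load('top8.npz'); im,d=z['im'],z['d']
hsv=cv2.cvtColor(im,cv2.COLOR_RGB2HSV)
blue=cv2.inRange(hsv,(100,110,40),(125,255,255))
def loc(m,zz):
    v,u=np.nonzero(m); return np.array([tl(ray('top',(a,b),zz)) for a,b in zip(u,v) if 190<a<270 and 200<b<260])
L=loc(blue,.0565); k=L[abs(L[:,1]+.037)<.004]; print('blue strip max r',np.sort(k[:,0])[-5:].round(4), 'y range',L[:,1].min(),L[:,1].max(),'min r',L[:,0].min())
w=cv2.inRange(hsv,(0,0,150),(180,60,255)); L=loc(w,.061); k=L[(L[:,0]>.055)&(L[:,0]<.1)&(abs(L[:,1])<.024)]
print('rib r',np.percentile(k[:,0],[0,2,5,50,95,100]).round(4),len(k))
P=pts('top',d).reshape(-1,3); m=(blue.reshape(-1)>0); Q=np.array([tl(p) for p in P[m]]); Q=Q[(abs(Q[:,1])<.045)&(Q[:,0]>.02)&(Q[:,0]<.12)]; A=np.c_[Q[:,0],np.ones(len(Q))]; ok=abs(Q[:,2])<.03; c=np.linalg.lstsq(A[ok],Q[ok,2],rcond=None)[0]; print('slope,off',c, 'z med',np.median(Q[ok,2]),len(Q))
```

```text
blue strip max r [0.1067 0.1084 0.1091 0.1108 0.1115] y range -0.0405512749159514 0.039607113080472385 min r 0.019713593169245626
rib r [0.0792 0.0796 0.08   0.0872 0.0942 0.0949] 123
slope,off [0.03663714 0.00088144] z med 0.003243040445817722 318
```

The rib spans 79 to 95 mm from the hinge, the values for fully home. The flap slopes about 0.03 rad, resting against the lip's underside within its 3 mm clearance. The robot is clear, so I'm handing in.

```bash
python3 -c "
from h import *
print(env.finish_job()); st()"
```

```text
the job is handed in; nothing more can be done
None
the job is handed in; nothing more can be done
```

The dust flap of the caged tray (the one on the robot's left) is closed and stays down by itself. I handed the job in at about 5.7 s. I pushed it over from outside with the shut fingertips, pressed it flat, pushed the rib to the stop, then lifted straight off.

**Last checks**
- **Tuck:** after letting go, the rib measures 79 to 95 mm from the hinge, where it should be when fully home (65 + 14 mm). While I pushed, it did not move as the force rose to about 33 N.
- **Flap down:** with the robot clear, the flap slopes about 0.037 rad. That is slightly more than the 3 mm lip clearance allows (about 0.03 rad). I put the difference down to depth noise, with the spring holding the edge up against the lip's underside.
- **Edge:** the visible flap corner reads about 111 mm against an ideal 114 mm, a gap of about two pixels. The rib measurement is the better one.
- **Surroundings:** in the last scene picture, the empty tray's flap still stands and the loose things look to be where they were. The cage is hidden under the flap, so I couldn't check it directly, but the fingers never went below the flap.

The wrist force reached about 51 N at most, during the final push (the limit is 120 N).

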